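Unstack the washed lids and close each container at the fry station

ROBOT

A 7-joint arm with a two-finger parallel gripper is mounted at the origin on a cart in front of the work surface, level with it; the furniture and walls round the work are solid. World frame = base frame: x ahead of the robot, y to its left, z up, the work surface at z = 0. Lengths are in m, angles in rad, forces in N, time in s.
With the tool pointing down it reaches from about 0.4 to 0.85 m from the base axis. Payload 10.4 kg.
Tool frame: the origin (TCP) lies at the very end of the fingers, on their centre line; the grasp point (between the pads) lies 19 mm behind it (r.pinch_z is the distance from the TCP to the grasp point, in m); z points along the fingers, y is the line along which they close (so a half turn about z gives the same grasp; the last joint's range is limited). The gripper opens to 87 mm and grips with 3 to 60 N. Pads are 19 mm wide; open, the fingers measure 117 mm over their backs; the gripper's body (75 mm by 190 mm) begins 51 mm behind the grasp point.
Start: joints at [-1.209, 0.332, -0.065, 1.46, 0.022, 1.35, -0.088], TCP at [0.235, 0.579, 0.223] pointing down, gripper open.
Joint ranges: [-2.6, 2.6], [-0.5, 2.12], [-1.47, 1.34], [0.16, 2.42], [-1.27, 4.41], [0.06, 2.06], [-2.6, 2.6]. Speed limits (rad/s): [2.22, 2.22, 2.79, 2.79, 3.14, 3.14, 3.14].

INTERFACE

Orientations are given as a unit quaternion [x, y, z, w].
In Python, from bench import r, camera gives the robot as it stands. The module is installed in compiled form; this text tells all that it offers.
- The arm moves only by the shell command python3 -m pendant 'ROWS' [FORCE]. ROWS is JSON, a list of rows, each an object with "dp": the shift along the tool's x, y, z as a fraction of full scale, a list of three; "rotation": the turn, a rotation vector about the tool's x, y, z as a fraction of full scale, a list of three; "jaw": the opening, from 0 (shut) to 1 (fully open). A call has 1 to 8 rows; each row is the pose to reach, as a shift and turn from the pose commanded when the call began, along the tool's axes at that moment, turning the shorter way round; what a row does not reach only later rows make up. Full scale, the value 1, is 0.15 m for a shift and 2 pi rad for a turn. A row lasts 1/8 s, in which the tool goes at most 62.5 mm and 10.7 degrees, less where a joint would pass 70% of its speed; a pose out of reach is approached as far as the arm can. A call with a number of a shift or a turn outside -1 to 1 is refused whole. A call with a gripper value outside its range is refused whole. The fingers move at their own pace and stop on an object; FORCE is the grip in N (left out, the last holds). Time passes only in rows, so rows that repeat a pose let the fingers close. It gives the time, the measured TCP pose, the force, the opening and the grip force at its end, in the units of the state.
- r.read_state(): the state, without advancing time (a new reading comes with each control period).
- camera(name): name is "scene" or "top"; returns a dict with "image" (400x640x3 uint8, red, green, blue), "z_map" (400x640 float32, m along the optical axis (not along the pixel's ray), 0 where there is no reading), "mtx" (3x3 intrinsics, pixels), "T" (4x4, takes a point from camera to world coordinates). Camera axes: x right, y down, z forward; pixel columns grow to the right and rows downward; lengths in m; the calibration is good to about 2 mm. A picture is of the moment at which its call begins.
- r.close_job(): hands the job in; it is judged then, once.
The state is a dict: "time": time; "joint_positions": joint angles; "joint_vel": joint speeds; "joint_torque": joint torques, N m; "ee_pos": TCP position; "eef_rot": TCP orientation; "ft_force": force on the tool from outside, world axes, zero at the start; "torque": the same for the moment, N m; "width": finger opening in m; "grip_force": force on a finger pad.
Only numpy, scipy, OpenCV 4.12 (cv2) and the standard library are available. Lean on these libraries where they do the work, as an engineer would, in place of code of your own. Each camera call takes 0.05 s, during which the arm holds its last target. There are 200 camera calls.

TASK

The four lids are back from the dishwasher in one stack: take the stack apart and put every lid on its own container, so that each round lid sits fully home over the neck of the canister it fits and the flat rectangular lid lies level and squarely lined up on the salt pan. Leave all containers standing upright, and do not knock over or shove aside the shaker or the sauce bottle that stand among them.

Things in the scene. Friction and masses are not known exactly. Their poses are not given: they have to be found in the camera images.
- small_lid: The smallest round steel lid, 0.09 kg: disc with a skirt down round its edge, 79.0 mm across, 73.0 mm inside, hollow below for 28 mm. Origin: centre of the skirt's lower edge, z up. Disc top at z 31 mm; on its middle a black knob 22 mm across, top at z 57 mm: pinch it from above, tips almost on the disc. Starts on top of the medium lid, the top of the stack, origin 64 mm above the table.
- medium_lid: The middle-sized round steel lid, 0.11 kg: disc with a skirt down round its edge, 103.0 mm across, 97.0 mm inside, hollow below for 28 mm. Origin: centre of the skirt's lower edge, z up. Disc top at z 31 mm; on its middle a black knob 22 mm across, top at z 57 mm: pinch it from above, tips almost on the disc. Starts on the large lid, whose knob is hidden under it, origin 33 mm above the table.
- large_lid: The largest round steel lid, 0.14 kg: disc with a skirt down round its edge, 127.0 mm across, 121.0 mm inside, hollow below for 28 mm. Origin: centre of the skirt's lower edge, z up. Disc top at z 31 mm; on its middle a black knob 22 mm across, top at z 57 mm: pinch it from above, tips almost on the disc. Starts on the flat lid, whose handle is hidden under it, origin 2 mm above the table.
- flat_lid: Flat rectangular steel lid, bottom of the stack, on the table: plate 162 (x) by 176 (y) by 2 mm, 0.2 kg, no rim below. Origin: centre of its underside, z up. On its middle a bridge handle along its y, 76 mm long, 8 mm thick across x, top at z 24 mm; close the fingers along the lid's x.
- small_canister: The smallest open round steel canister, empty, loose, 95 mm tall, 0.9 kg. Body 76 mm across; its top 28 mm is a neck 68 mm across, rim bevelled to 61 mm over the last 6 mm. Origin: centre of the underside, z up. The small lid slips over the neck, 2.5 mm clearance all round; fully home its disc lies on the rim and its origin is 67 mm above this one.
- medium_canister: The middle-sized open round steel canister, empty, loose, 110 mm tall, 0.9 kg. Body 100 mm across; its top 28 mm is a neck 92 mm across, rim bevelled to 85 mm over the last 6 mm. Origin: centre of the underside, z up. The medium lid slips over the neck, 2.5 mm clearance all round; fully home its disc lies on the rim and its origin is 82 mm above this one.
- large_canister: The largest open round steel canister, empty, loose, 125 mm tall, 0.9 kg. Body 124 mm across; its top 28 mm is a neck 116 mm across, rim bevelled to 109 mm over the last 6 mm. Origin: centre of the underside, z up. The large lid slips over the neck, 2.5 mm clearance all round; fully home its disc lies on the rim and its origin is 97 mm above this one.
- salt_pan: Open rectangular steel pan with a yellow filling, loose, 0.9 kg, 101 mm tall; flat rim 162 (x) by 176 (y) mm outside, mouth 136 by 150. Origin: centre of the underside, z up. The flat lid lies on its rim, long side over long side (a half turn is the same), lid origin 101 mm above this origin.
- shaker: Bystander: slim seasoning shaker with a dark cap, 41 mm across, 105 mm tall, standing loose. Origin: centre of the underside.
- sauce_bottle: Bystander: cream-white squeeze bottle with a pointed nozzle, 56 mm across, 201 mm tall, standing loose. Origin: centre of the underside.

How it is judged:
At the end, for the whole second after the job is handed in: Each round lid home on the canister of its size (centres within 7 mm, height within 5 mm of seated); flat lid on the salt pan (centre within 13 mm, 0.15 rad of parallel, long side over long side, height within 5 mm); all lids and containers upright within 0.08 rad, at rest (horizontal distance between large_lid and large_canister below 0.007 m and z of large_lid in the frame of large_canister between 0.092 and 0.102 m and angle between each of large_lid, large_canister, medium_lid, medium_canister, small_lid, small_canister, flat_lid, salt_pan's own z axis and vertical below 0.08 rad and linear speed of each of large_lid, large_canister, medium_lid, medium_canister, small_lid, small_canister, flat_lid, salt_pan below 0.02 m/s and horizontal distance between medium_lid and medium_canister below 0.007 m and z of medium_lid in the frame of medium_canister between 0.077 and 0.087 m and horizontal distance between small_lid and small_canister below 0.007 m and z of small_lid in the frame of small_canister between 0.062 and 0.072 m and horizontal distance between flat_lid and salt_pan below 0.013 m and z of flat_lid in the frame of salt_pan between 0.096 and 0.106 m and angle between the x axis of flat_lid and the x axis of salt_pan, either way round below 0.15 rad); the robot touches nothing.
It fails at once if the shaker is knocked over or shoved aside (more than 40 mm or 0.5 rad) (distance of shaker from where it was at the start of the episode above 0.04 m or angle between shaker's own z axis and vertical above 0.5 rad).
It fails at once if the sauce bottle is knocked over or shoved aside (more than 40 mm or 0.5 rad) (distance of sauce_bottle from where it was at the start of the episode above 0.04 m or angle between sauce_bottle's own z axis and vertical above 0.5 rad).
It also fails if it takes over 120 s, if anything falls off the work surface, if the arm or the gripper's body presses on something with over 40 N, if the wrist force passes 120 N, or if a joint passes its speed limit or range.

## Working session

There is one attempt and no reset: what is moved stays moved. The work goes in short steps, Python scripts to look and compute and a shell command to move; the robot and the scene stay as the last step left them, time stands still between calls to the robot, and variables do not carry over. Pictures are saved under pics/ and viewed, at most 14 in all, crops included, and the job is handed in when it is done.

```bash
mkdir -p pics; python3 - <<'E'
from bench import r,camera
import cv2,numpy as np
for n in("scene","top"):
    c=camera(n); cv2.imwrite(f"pics/{n}0.png",c["image"][:,:,::-1]); np.savez(f"{n}0.npz",**c)
    print(n,c["mtx"].round(1).tolist(),c["T"].round(3).tolist(),(c["z_map"]>0).mean())
s=r.read_state(); print(s,r.pinch_z)
E
```

```text
scene [[438.5, 0.0, 316.0], [0.0, 438.5, 194.0], [0.0, 0.0, 1.0]] [[0.885, 0.39, -0.254, 0.809], [0.466, -0.744, 0.479, -0.614], [-0.003, -0.542, -0.84, 1.145], [0.0, 0.0, 0.0, 1.0]] 0.99625390625
top [[467.5, 0.0, 314.8], [0.0, 467.5, 202.2], [0.0, 0.0, 1.0]] [[0.083, -0.973, 0.213, 0.205], [-0.997, -0.08, 0.024, -0.015], [-0.006, -0.215, -0.977, 1.462], [0.0, 0.0, 0.0, 1.0]] 0.9613515625
{'time': 0.1, 'joint_positions': array([-1.20857751,  0.33278379, -0.06472092,  1.46085807,  0.02157822,
        1.34991284, -0.08848275]), 'joint_vel': array([ 8.37645262e-04, -9.62984725e-04, -1.15285084e-03, -2.63247622e-03,
       -1.24530769e-03, -5.15534552e-05, -4.68653109e-04]), 'joint_torque': array([ 1.90724357e-03, -6.24544144e+01,  2.49236869e-02, -3.90717459e+01,
       -6.13572984e-02,  3.65032721e-02,  7.85493194e-05]), 'ee_pos': array([0.2344723 , 0.5789707 , 0.22184874]), 'eef_rot': array([ 1.91199097e-01,  9.81551070e-01, -6.24877538e-04, -1.06210522e-04]), 'ft_force': array([-0.24256416, -0.15020701, -0.74046857]), 'torque': array([ 0.01725892, -0.02519956, -0.01009949]), 'grip_force': 0.0, 'width': 0.08677026810897857} 0.0187
```

View pics/scene0.png

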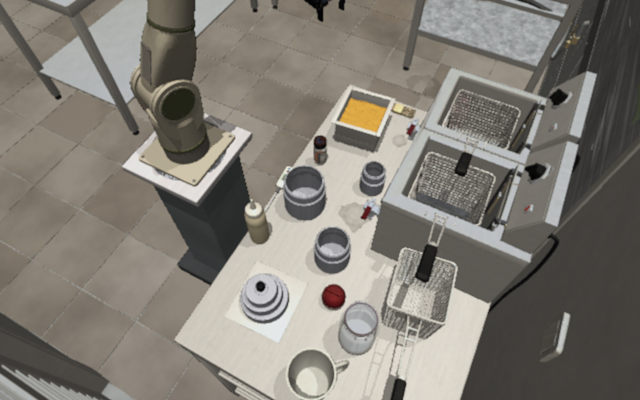

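View pics/top0.png

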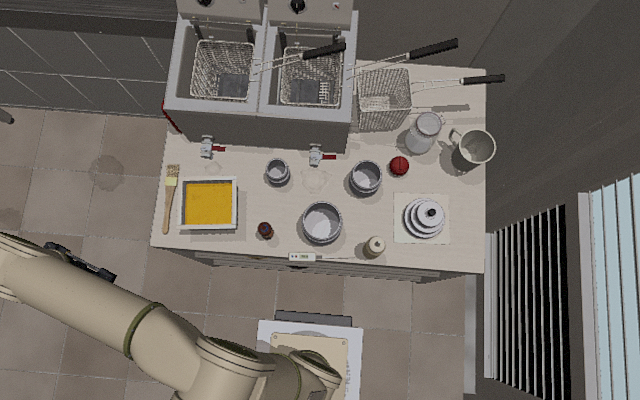

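The scene view shows the stack at (265,297), small canister (373,177), medium (332,250), large (304,192), pan (362,118), shaker (320,150) and bottle (256,222). In the top view the stack knob is at (431,212), small canister (277,171), medium (365,178), large (322,222), pan (208,203), shaker (265,230) and bottle (375,246).

```bash
cat > h.py <<'E'
import numpy as np,cv2
def cloud(c):
    z=c["z_map"]; K=c["mtx"]; v,u=np.mgrid[:z.shape[0],:z.shape[1]]
    p=np.stack([(u-K[0,2])/K[0,0]*z,(v-K[1,2])/K[1,1]*z,z],-1)
    w=p@c["T"][:3,:3].T+c["T"][:3,3]; w[z<=0]=np.nan; return w
def circ(xy):
    A=np.c_[2*xy,np.ones(len(xy))]; s=np.linalg.lstsq(A,(xy**2).sum(1),rcond=None)[0]
    return s[:2],np.sqrt(s[2]+s[0]**2+s[1]**2)
def pts(c,ctr,rad,z0,z1):
    w=cloud(c).reshape(-1,3); m=(np.hypot(w[:,0]-ctr[0],w[:,1]-ctr[1])<rad)&(w[:,2]>z0)&(w[:,2]<z1); return w[m]
def enc(xy,med=True):
    (x,y),rr=cv2.minEnclosingCircle(xy.astype(np.float32)); return round(x,4),round(y,4),round(rr,4)
E
python3 - <<'E'
from h import *
C={n:dict(np.load(n+"0.npz")) for n in("scene","top")}
seed=dict(stack=(431,212),small=(277,171),medium=(365,178),large=(322,222),pan=(208,203),shaker=(265,230),bottle=(375,246))
W=cloud(C["top"])
H=dict(small=(.095,.045,.02),medium=(.11,.058,.02),large=(.125,.07,.02),shaker=(.105,.03,.0),bottle=(.2,.04,0),pan=(.101,.14,0))
for k,(u,v) in seed.items():
    c=W[v,u]; print(k,c.round(3))
    if k=="stack":
        for n in C:
          for nm,za,zb,rd in(("knob",.105,.13,.03),("sd",.085,.1,.06),("md",.058,.07,.08),("ld",.027,.039,.09)):
            p=pts(C[n],c[:2],rd,za,zb); print(n,nm,len(p),enc(p[:,:2]),circ(p[:,:2]), np.median(p[:,2]).round(4),p[:,2].max().round(3))
        continue
    h,rd,_=H[k]
    for n in C:
        p=pts(C[n],c[:2],rd,h-.008,h+.008)
        if len(p)<5: print(n,k,"few",len(p));continue
        if k=="pan": print(n,[cv2.minAreaRect((p[:,:2]*1000).astype(np.float32))],np.median(p[:,2])); continue
        print(n,k,len(p),enc(p[:,:2]),circ(p[:,:2]),np.median(p[:,2]).round(4),p[:,2].max().round(4))
for n in C:
    p=pts(C[n],W[212,431,:2],.2,-.005,.006)
    print(n,np.nanmedian(p[:,2]))
# white plate in top by colour
im=C["top"]["image"].astype(int); print(im[200,398],im[180,440],im[235,440],im[250,420],im[230,330])
E
```

```text
stack [ 0.497 -0.323  0.12 ]
scene knob 76 (0.4986, -0.33, 0.0108) (array([ 0.49908587, -0.33025237]), np.float64(0.00797947470807135)) 0.1213 0.127
scene sd 670 (0.4979, -0.3289, 0.04) (array([ 0.49895541, -0.32972599]), np.float64(0.029799594976958162)) 0.0961 0.1
scene md 376 (0.496, -0.3278, 0.0523) (array([ 0.49582331, -0.32736027]), np.float64(0.04684312188644108)) 0.0651 0.07
scene ld 462 (0.4971, -0.3268, 0.0641) (array([ 0.49626672, -0.32630916]), np.float64(0.05835537180264316)) 0.0341 0.039
top knob 51 (0.4967, -0.3249, 0.0113) (array([ 0.49680999, -0.32460139]), np.float64(0.008081596741561475)) 0.1198 0.126
top sd 488 (0.4975, -0.3255, 0.0401) (array([ 0.49741274, -0.32493196]), np.float64(0.029415977592364202)) 0.0945 0.1
top md 288 (0.4947, -0.3241, 0.0517) (array([ 0.49652327, -0.32488344]), np.float64(0.046112056704784445)) 0.064 0.07
top ld 332 (0.4967, -0.3221, 0.0636) (array([ 0.49758072, -0.32414606]), np.float64(0.05842785781687392)) 0.033 0.039
small [0.617 0.151 0.004]
scene small 93 (0.6037, 0.1405, 0.0337) (array([0.60160208, 0.14117378]), np.float64(0.03024
[... 958 characters left out ...]
48145)] 0.10094208537153238
shaker [0.406 0.157 0.102]
scene shaker 128 (0.4129, 0.1567, 0.0216) (array([0.41188687, 0.15624955]), np.float64(0.015000417028680555)) 0.1063 0.1119
top shaker 149 (0.4104, 0.1605, 0.0205) (array([0.41064503, 0.16093411]), np.float64(0.014460287227142321)) 0.1045 0.11
bottle [ 0.377 -0.161  0.166]
scene bottle 12 (0.386, -0.1695, 0.0044) (array([ 0.38501616, -0.16939275]), np.float64(0.003267342096007448)) 0.201 0.2049
top bottle 9 (0.3824, -0.1653, 0.0039) (array([ 0.38364062, -0.16578008]), np.float64(0.0032924420252595293)) 0.1963 0.2017
scene 0.0015104492810271708
top 9.412047916557142e-05
[185 181 169] [173 168 159] [187 182 175] [177 169 160] [149 150 150]
```

Heights agree with the text (knob 0.120, rims 0.094/0.109/0.124/0.101). The two views agree to about 4 mm, so I average them. First I raise the tool and align its y axis with world y.

```bash
python3 -m pendant '[{"dp":[-0.9,0,-0.9],"rotation":[0,0,-0.0612],"jaw":0.6},{"dp":[-0.9,0,-0.9],"rotation":[0,0,-0.0612],"jaw":0.6},{"dp":[-0.9,0,-0.9],"rotation":[0,0,-0.0612],"jaw":0.6},{"dp":[-0.9,0,-0.9],"rotation":[0,0,-0.0612],"jaw":0.6},{"dp":[-0.9,0,-0.9],"rotation":[0,0,-0.0612],"jaw":0.6}]' 40
python3 - <<'E'
from h import *
for n in("scene","top"):
    w=cloud(dict(np.load(n+"0.npz")))
    for y in(.143,-.132,-.327):
        m=(abs(w[...,1]-y)<.04)&(w[...,2]>.13)&(w[...,0]>.62)&(w[...,0]<.9); p=w[m]
        if len(p): print(n,y,p[:,0].min(),np.percentile(p[:,0],5),p[:,2].max())
E
```

```text
time: 0.72
ee_pos: [0.3592, 0.5288, 0.3566]
eef_rot: [0.0, 1.0, -0.0, -0.001]
ft_force: [-0.6, -0.2, -0.7]
width: 0.0536
grip_force: 0.0
scene 0.143 0.6854423832663958 0.7077303613653508 0.35518283060263023
scene -0.132 0.7715151240961724 0.7754379338464853 0.38609924383125016
scene -0.327 0.7127267451602538 0.7231566607865095 0.4770889948697127
top 0.143 0.6836367662362288 0.6875074415901864 0.3571686962862819
top -0.132 0.7693945845936552 0.7735171956820108 0.3931179967472187
top -0.327 0.7103168732326746 0.7171161760476062 0.4746171588696484
```

```bash
P="python3 -m pendant"
$P '[{"dp":[-0.93,-1,0],"rotation":[0,0,0],"jaw":0.6},{"dp":[-0.93,-1,0],"rotation":[0,0,0],"jaw":0.6},{"dp":[-0.93,-1,0],"rotation":[0,0,0],"jaw":0.6},{"dp":[-0.93,-1,0],"rotation":[0,0,0],"jaw":0.6}]' >/dev/null
$P '[{"dp":[0,-1,0],"rotation":[0,0,0],"jaw":0.6},{"dp":[0,-1,0],"rotation":[0,0,0],"jaw":0.6},{"dp":[0,-1,0],"rotation":[0,0,0],"jaw":0.6}]' >/dev/null
$P '[{"dp":[0,-1,0],"rotation":[0,0,0],"jaw":0.6},{"dp":[0,-1,0],"rotation":[0,0,0],"jaw":0.6},{"dp":[0,-1,0],"rotation":[0,0,0],"jaw":0.6}]'
$P '[{"dp":[0,-1,0],"rotation":[0,0,0],"jaw":0.6},{"dp":[0,-1,0],"rotation":[0,0,0],"jaw":0.6},{"dp":[0,-1,0],"rotation":[0,0,0],"jaw":0.6}]' >/dev/null
$P '[{"dp":[0,-1,0],"rotation":[0,0,0],"jaw":0.6},{"dp":[0,-1,0],"rotation":[0,0,0],"jaw":0.6},{"dp":[0,-1,0],"rotation":[0,0,0],"jaw":0.6}]' >/dev/null
$P '[{"dp":[0,-0.7,0.9],"rotation":[0,0,0],"jaw":0.6},{"dp":[0,-0.7,0.9],"rotation":[0,0,0],"jaw":0.6},{"dp":[0,-0.7,0.9],"rotation":[0,0,0],"jaw":0.6},{"dp":[0,-0.7,0.9],"rotation":[0,0,0],"jaw":0.6}]'
python3 - <<'E'
from bench import r,camera
import cv2
print(r.read_state()["ee_pos"],r.read_state()["joint_positions"].round(2))
c=camera("scene");cv2.imwrite("pics/s1.png",cv2.resize(c["image"][220:380,160:360,::-1],None,fx=3,fy=3))
E
```

```text
time: 1.98
ee_pos: [0.4982, 0.0765, 0.3567]
eef_rot: [0.001, 1.0, -0.0, -0.001]
ft_force: [-0.1, 0.7, -0.3]
width: 0.0522
grip_force: 0.0
time: 3.22
ee_pos: [0.4973, -0.3255, 0.2181]
eef_rot: [0.001, 1.0, 0.001, -0.003]
ft_force: [0.6, 0.7, 0.7]
width: 0.052
grip_force: 0.0
[ 0.49726748 -0.32545986  0.21812482] [ 0.01  0.3   0.6   1.58 -0.17  1.33  2.21]
```

View pics/s1.png

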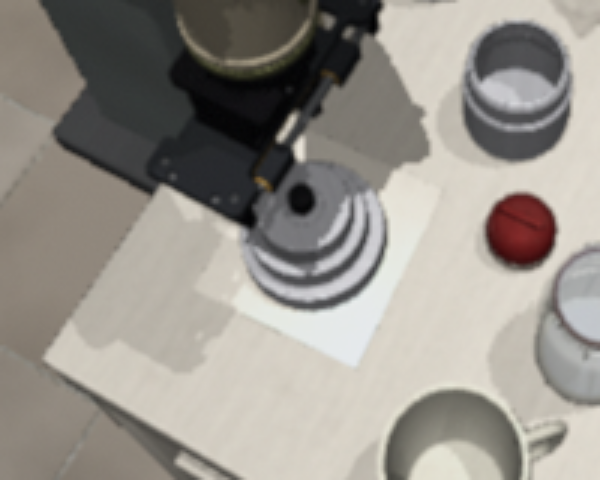

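The gripper hovers above the small lid's knob at crop (300,197), with nothing in its way. I descend and grip.

```bash
P="python3 -m pendant"
$P '[{"dp":[-0.005,-0.01,0.4],"rotation":[0,0,0],"jaw":0.6},{"dp":[-0.005,-0.01,0.7],"rotation":[0,0,0],"jaw":0.6},{"dp":[-0.005,-0.01,0.79],"rotation":[0,0,0],"jaw":0.6},{"dp":[-0.005,-0.01,0.79],"rotation":[0,0,0],"jaw":0.6}]' 40
$P '[{"dp":[0,0,0],"rotation":[0,0,0],"jaw":0},{"dp":[0,0,0],"rotation":[0,0,0],"jaw":0},{"dp":[0,0,0],"rotation":[0,0,0],"jaw":0},{"dp":[0,0,0],"rotation":[0,0,0],"jaw":0},{"dp":[0,0,0],"rotation":[0,0,0],"jaw":0},{"dp":[0,0,0],"rotation":[0,0,0],"jaw":0}]'
```

```text
time: 3.78
ee_pos: [0.5007, -0.3269, 0.1049]
eef_rot: [-0.001, 1.0, 0.0, 0.0]
ft_force: [-0.7, -0.1, 1.5]
width: 0.0524
grip_force: 0.0
time: 4.53
ee_pos: [0.4999, -0.328, 0.1044]
eef_rot: [0.0, 1.0, -0.0, 0.0]
ft_force: [-0.2, 1.2, 5.4]
width: 0.0211
grip_force: 40.0
```

```bash
P="python3 -m pendant"
$P '[{"dp":[0,0,-0.3],"rotation":[0,0,0],"jaw":0},{"dp":[0,0,-0.7],"rotation":[0,0,0],"jaw":0},{"dp":[0,0,-1],"rotation":[0,0,0],"jaw":0},{"dp":[0,0,-1],"rotation":[0,0,0],"jaw":0}]'
$P '[{"dp":[0,0.4,-0.3],"rotation":[0,0,0],"jaw":0},{"dp":[0,0.7,-0.3],"rotation":[0,0,0],"jaw":0},{"dp":[0,1,-0.3],"rotation":[0,0,0],"jaw":0},{"dp":[0,1,-0.3],"rotation":[0,0,0],"jaw":0}]' >/dev/null
$P '[{"dp":[-0.3,0.4,0],"rotation":[0,0,0],"jaw":0},{"dp":[-0.6,0.7,0],"rotation":[0,0,0],"jaw":0},{"dp":[-0.67,1,0],"rotation":[0,0,0],"jaw":0},{"dp":[-0.67,1,0],"rotation":[0,0,0],"jaw":0}]'
$P '[{"dp":[0,0.4,0],"rotation":[0,0,0],"jaw":0},{"dp":[0,0.7,0],"rotation":[0,0,0],"jaw":0},{"dp":[0,1,0],"rotation":[0,0,0],"jaw":0},{"dp":[0,1,0],"rotation":[0,0,0],"jaw":0}]' >/dev/null
$P '[{"dp":[0,0.14,0.5],"rotation":[0,0,0],"jaw":0},{"dp":[0,0.14,0.5],"rotation":[0,0,0],"jaw":0},{"dp":[0,0.14,0.5],"rotation":[0,0,0],"jaw":0},{"dp":[0,0.14,0.5],"rotation":[0,0,0],"jaw":0},{"dp":[0,0.14,0.5],"rotation":[0,0,0],"jaw":0}]'
python3 - <<'E'
from bench import r,camera
import cv2,numpy as np
print(r.read_state()["ee_pos"])
o=[]
for n,(v,u) in dict(scene=(100,280),top=(100,190)).items():
    c=camera(n);np.savez(n+"1.npz",**c);o.append(cv2.resize(c["image"][v:v+130,u:u+150,::-1],None,fx=2.6,fy=2.6))
cv2.imwrite("pics/s2.png",np.hstack(o))
E
```

```text
time: 5.03
ee_pos: [0.5009, -0.3289, 0.2573]
eef_rot: [0.0, 1.0, -0.001, 0.003]
ft_force: [-0.9, -0.1, -2.2]
width: 0.021
grip_force: 40.0
time: 6.02
ee_pos: [0.6011, -0.0228, 0.2963]
eef_rot: [-0.004, 1.0, 0.0, -0.002]
ft_force: [-0.0, -1.4, -1.4]
width: 0.0205
grip_force: 40.0
time: 7.15
ee_pos: [0.6013, 0.1425, 0.2258]
eef_rot: [0.001, 1.0, 0.0, 0.001]
ft_force: [0.4, 0.6, -1.3]
width: 0.0207
grip_force: 40.0
[0.6012592  0.14246749 0.22583969]
```

View pics/s2.png

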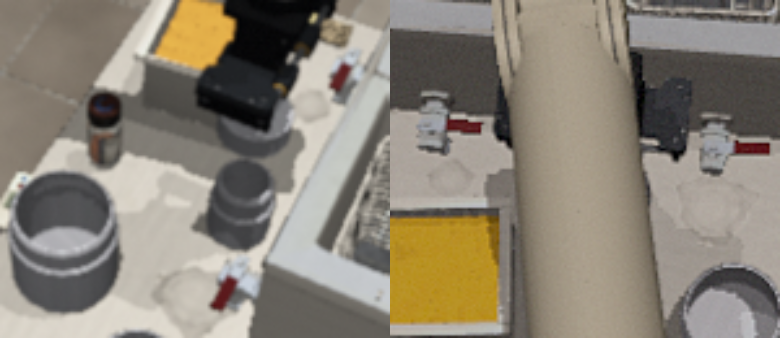

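The scene crop shows the held lid at (255,130) above the small canister at (240,200), and in the top view the arm hides both. I measure the lid's skirt in the scene view.

```bash
cat >> h.py <<'E'
from scipy.optimize import least_squares
def fitR(xy,R,c0):
    f=least_squares(lambda q:np.hypot(*(xy-q).T)-R,c0,loss="soft_l1",f_scale=.001); return f.x.round(4),np.abs(f.fun).mean().round(4)
E
python3 - <<'E'
from h import *
c=dict(np.load("scene1.npz")); W=cloud(c).reshape(-1,3); t=np.array([.6013,.1425])
im=c["image"].reshape(-1,3).astype(int)
d=np.hypot(*(W[:,:2]-t).T)
for a in np.arange(.17,.24,.005):
    m=(d<.05)&(W[:,2]>a)&(W[:,2]<a+.005); p=W[m]
    if len(p)>8: print(a.round(3),len(p),p[:,0].min().round(3),p[:,0].max().round(3),p[:,1].min().round(3),im[m].mean(0).round(),fitR(p[:,:2],.0395,t))
m=(d<.06)&(W[:,2]>.09)&(W[:,2]<.101);p=W[m];print("can rim",len(p))
# skirt sides: canister neck side & body
for a,R in((.0,.038),(.03,.038),(.07,.034)):
    m=(d<.06)&(W[:,2]>a+.005)&(W[:,2]<a+.018);p=W[m]
    m2=p[:,1]<.13;p=p[m2];print("side",a,len(p),fitR(p[:,:2],R,t) if len(p)>8 else 0)
p=cloud(dict(np.load("scene0.npz"))).reshape(-1,3);p=p[(np.hypot(*(p[:,:2]-t).T)<.045)]
for a,b,R in((.01,.06,.038),(.07,.088,.034)):
    q=p[(p[:,2]>a)&(p[:,2]<b)&(np.hypot(*(p[:,:2]-t).T)>R-.005)&(p[:,1]<.142)];print(a,len(q),fitR(q[:,:2],R,t))
E
```

```text
0.185 19 0.568 0.637 0.102 [81. 80. 80.] (array([0.5986, 0.143 ]), np.float64(0.0009))
0.19 37 0.567 0.639 0.101 [70. 70. 71.] (array([0.599 , 0.1428]), np.float64(0.0009))
0.195 35 0.566 0.638 0.103 [67. 67. 69.] (array([0.5987, 0.1431]), np.float64(0.0008))
0.2 32 0.562 0.638 0.102 [68. 68. 69.] (array([0.5984, 0.1427]), np.float64(0.0007))
0.205 32 0.57 0.637 0.102 [67. 67. 69.] (array([0.5983, 0.1433]), np.float64(0.001))
0.21 40 0.567 0.638 0.102 [92. 92. 94.] (array([0.5985, 0.1432]), np.float64(0.0015))
0.215 167 0.57 0.638 0.102 [105. 105. 108.] (array([0.5907, 0.1458]), np.float64(0.0048))
0.22 18 0.585 0.637 0.107 [113. 113. 116.] (array([0.59  , 0.1464]), np.float64(0.0041))
can rim 106
side 0.0 59 (array([0.5992, 0.1421]), np.float64(0.0043))
side 0.03 57 (array([0.6002, 0.1424]), np.float64(0.0009))
side 0.07 53 (array([0.6004, 0.1425]), np.float64(0.0009))
0.01 223 (array([0.6001, 0.1427]), np.float64(0.0011))
0.07 80 (array([0.6002, 0.1423]), np.float64(0.001))
```

Lid centre (0.5986,0.1430) and canister centre (0.6003,0.1424), so I shift +1.7 mm in x and −0.6 mm in y, then lower.

```bash
P="python3 -m pendant"
$P '[{"dp":[-0.011,-0.004,0.3],"rotation":[0,0,0],"jaw":0},{"dp":[-0.011,-0.004,0.5],"rotation":[0,0,0],"jaw":0},{"dp":[-0.011,-0.004,0.58],"rotation":[0,0,0],"jaw":0},{"dp":[-0.011,-0.004,0.58],"rotation":[0,0,0],"jaw":0},{"dp":[-0.011,-0.004,0.58],"rotation":[0,0,0],"jaw":0}]'
$P '[{"dp":[0,0,0.05],"rotation":[0,0,0],"jaw":0},{"dp":[0,0,0.1],"rotation":[0,0,0],"jaw":0},{"dp":[0,0,0.15],"rotation":[0,0,0],"jaw":0},{"dp":[0,0,0.18],"rotation":[0,0,0],"jaw":0},{"dp":[0,0,0.18],"rotation":[0,0,0],"jaw":0}]'
```

```text
time: 7.88
ee_pos: [0.6029, 0.1426, 0.1387]
eef_rot: [0.0, 1.0, 0.0, 0.001]
ft_force: [0.3, -0.3, -0.6]
width: 0.0213
grip_force: 40.0
time: 8.5
ee_pos: [0.6018, 0.1424, 0.1095]
eef_rot: [0.0, 1.0, -0.0, -0.0]
ft_force: [0.3, 0.3, -0.4]
width: 0.021
grip_force: 40.0
```

```bash
P="python3 -m pendant"
$P '[{"dp":[0,0,0.01],"rotation":[0,0,0],"jaw":0},{"dp":[0,0,0.01],"rotation":[0,0,0],"jaw":0},{"dp":[0,0,0.01],"rotation":[0,0,0],"jaw":0.6},{"dp":[0,0,0.01],"rotation":[0,0,0],"jaw":0.6},{"dp":[0,0,0.01],"rotation":[0,0,0],"jaw":0.6},{"dp":[0,0,-0.3],"rotation":[0,0,0],"jaw":0.6},{"dp":[0,0,-0.7],"rotation":[0,0,0],"jaw":0.6},{"dp":[0,0,-1],"rotation":[0,0,0],"jaw":0.6}]'
$P '[{"dp":[0,-0.4,-0.3],"rotation":[0,0,0],"jaw":0.6},{"dp":[0,-0.7,-0.3],"rotation":[0,0,0],"jaw":0.6},{"dp":[0,-1,-0.3],"rotation":[0,0,0],"jaw":0.6}]' >/dev/null
$P '[{"dp":[0.3,-0.4,0],"rotation":[0,0,0],"jaw":0.6},{"dp":[0.5,-0.7,0],"rotation":[0,0,0],"jaw":0.6},{"dp":[0.69,-1,0],"rotation":[0,0,0],"jaw":0.6},{"dp":[0.69,-1,0],"rotation":[0,0,0],"jaw":0.6}]'
python3 - <<'E'
from h import *
from bench import r,camera
print(r.read_state()["ee_pos"])
for n in("scene","top"):
    c=camera(n);np.savez(n+"2.npz",**c);W=cloud(c).reshape(-1,3)
    def band(t,rad,a,b,R):
        d=np.hypot(*(W[:,:2]-t).T); cam=c["T"][:2,3]; p=W[(d<rad)&(d>R-.008)&(W[:,2]>a)&(W[:,2]<b)]
        s=((p[:,:2]-t)@(cam-t))>0; p=p[s]
        return len(p),fitR(p[:,:2],R,t) if len(p)>8 else 0
    t=np.array([.6003,.1424])
    print(n,"small lid",band(t,.05,.072,.092,.0395),"body",band(t,.05,.01,.055,.038))
    p=pts(c,t,.03,.08,.2);print(np.median(p[:,2]) if len(p) else 0)
    t=np.array([.498,-.327])
    print("med lid",band(t,.062,.038,.058,.0515),"knob",[enc(p[:,:2]) for p in [pts(c,t,.03,.082,.1)] if len(p)],"large",band(t,.075,.008,.028,.0635))
    t=np.array([.6003,-.132]);print("med can",band(t,.06,.01,.07,.05),band(t,.06,.086,.103,.046))
    t=np.array([.4468,-.008]);print("large can",band(t,.075,.01,.08,.062),band(t,.075,.1,.118,.058))
E
```

```text
time: 9.5
ee_pos: [0.6024, 0.1424, 0.2629]
eef_rot: [0.0, 1.0, 0.0, 0.001]
ft_force: [0.5, 0.5, -0.5]
width: 0.0519
grip_force: 0.0
time: 10.38
ee_pos: [0.4961, -0.1622, 0.306]
eef_rot: [0.004, 1.0, -0.0, 0.001]
ft_force: [0.2, 0.1, 0.1]
width: 0.0519
grip_force: 0.0
[ 0.49614917 -0.16217704  0.30597432]
scene small lid (107, (array([0.5991, 0.1431]), np.float64(0.0008))) body (196, (array([0.6002, 0.1425]), np.float64(0.0011)))
0.10030179533516048
med lid (104, (array([ 0.4955, -0.3275]), np.float64(0.0008))) knob [(0.4959, -0.3285, 0.0113)] large (110, (array([ 0.4968, -0.3257]), np.float64(0.0007)))
med can (295, (array([ 0.6   , -0.1325]), np.float64(0.0006))) (95, (array([ 0.6001, -0.1324]), np.float64(0.0005)))
large can (460, (array([ 0.446 , -0.0086]), np.float64(0.0008))) (117, (array([ 0.4462, -0.0087]), np.float64(0.0009)))
top small lid (45, (array([0.6  , 0.146]), np.float64(0.0006))) body (80, (array([0.6009, 0.1454]), np.float64(0.0006)))
0.09886742495381662
med lid (35, (array([ 0.4959, -0.3245]), np.float64(0.0013))) knob [(0.4953, -0.3244, 0.0113)] large (30, (array([ 0.4979, -0.3228]), np.float64(0.0012)))
med can (3, 0) (0, 0)
large can (101, (array([ 0.4469, -0.0057]), np.float64(0.0003))) (42, (array([ 0.4471, -0.0059]), np.float64(0.0005)))
```

The small lid is home (1.3 mm off, disc top at 0.099). Next is the medium lid, knob at (0.4957,−0.3265).

```bash
P="python3 -m pendant"
$P '[{"dp":[0,-0.5,0],"rotation":[0,0,0],"jaw":0.6},{"dp":[0,-1,0.3],"rotation":[0,0,0],"jaw":0.6},{"dp":[0,-1,0.7],"rotation":[0,0,0],"jaw":0.6},{"dp":[0,-1,1],"rotation":[0,0,0],"jaw":0.6},{"dp":[0,-1,1],"rotation":[0,0,0],"jaw":0.6},{"dp":[0,-1,1],"rotation":[0,0,0],"jaw":0.6}]'
```

```text
time: 11.22
ee_pos: [0.5001, -0.3068, 0.1569]
eef_rot: [-0.001, 1.0, -0.0, 0.001]
ft_force: [0.1, 1.3, -0.2]
width: 0.0523
grip_force: 0.0
```

```bash
P="python3 -m pendant"
$P '[{"dp":[0.029,-0.13,0.2],"rotation":[0,0,0],"jaw":0.6},{"dp":[0.029,-0.13,0.45],"rotation":[0,0,0],"jaw":0.6},{"dp":[0.029,-0.13,0.56],"rotation":[0,0,0],"jaw":0.6},{"dp":[0.029,-0.13,0.56],"rotation":[0,0,0],"jaw":0.6},{"dp":[0.029,-0.13,0.56],"rotation":[0,0,0],"jaw":0},{"dp":[0.029,-0.13,0.56],"rotation":[0,0,0],"jaw":0},{"dp":[0.029,-0.13,0.56],"rotation":[0,0,0],"jaw":0},{"dp":[0.029,-0.13,0.56],"rotation":[0,0,0],"jaw":0}]'
$P '[{"dp":[0,0,0],"rotation":[0,0,0],"jaw":0},{"dp":[0,0,0],"rotation":[0,0,0],"jaw":0}]'
```

```text
time: 12.22
ee_pos: [0.4942, -0.327, 0.0713]
eef_rot: [0.0, 1.0, -0.0, 0.0]
ft_force: [-0.4, 0.3, 3.6]
width: 0.0211
grip_force: 40.0
time: 12.48
ee_pos: [0.4942, -0.327, 0.0713]
eef_rot: [0.0, 1.0, 0.0, 0.0]
ft_force: [-1.2, 1.5, 5.0]
width: 0.0209
grip_force: 40.0
```

```bash
P="python3 -m pendant"
$P '[{"dp":[0,0,-0.3],"rotation":[0,0,0],"jaw":0},{"dp":[0,0,-0.7],"rotation":[0,0,0],"jaw":0},{"dp":[0,0,-1],"rotation":[0,0,0],"jaw":0},{"dp":[0,0,-1],"rotation":[0,0,0],"jaw":0}]' >/dev/null
$P '[{"dp":[-0.3,0.3,-0.1],"rotation":[0,0,0],"jaw":0},{"dp":[-0.5,0.7,-0.1],"rotation":[0,0,0],"jaw":0},{"dp":[-0.71,1,-0.1],"rotation":[0,0,0],"jaw":0},{"dp":[-0.71,1,-0.1],"rotation":[0,0,0],"jaw":0}]' >/dev/null
$P '[{"dp":[0,0.3,0],"rotation":[0,0,0],"jaw":0},{"dp":[0,0.3,0],"rotation":[0,0,0],"jaw":0},{"dp":[0,0.3,0],"rotation":[0,0,0],"jaw":0},{"dp":[0,0.3,0],"rotation":[0,0,0],"jaw":0},{"dp":[0,0.3,0],"rotation":[0,0,0],"jaw":0}]'
cat > fit.py <<'E'
import sys
from h import *
from bench import r,camera
def run(t,bands,z0,cams=("scene","top")):
    t=np.array(t); print(r.read_state()["ee_pos"].round(4))
    for n in cams:
        c=camera(n); W=cloud(c).reshape(-1,3); cam=c["T"][:2,3]; d=np.hypot(*(W[:,:2]-t).T)
        for nm,a,b,R in bands:
            p=W[(d<R+.012)&(d>R-.008)&(W[:,2]>a)&(W[:,2]<b)]; p=p[((p[:,:2]-t)@(cam-t))>0]
            print(n,nm,len(p),fitR(p[:,:2],R,t) if len(p)>8 else 0)
        q=W[(d<z0[0])&(W[:,2]>z0[1])&(W[:,2]<z0[2]),2]; print("z pct",np.percentile(q,[1,50,99]).round(4) if len(q) else 0)
E
python3 - <<'E'
from fit import *
run([.6,-.1322],[("lid",.192,.212,.0515),("body",.01,.07,.05),("neck",.086,.103,.046)],(.06,.16,.235))
E
```

```text
time: 14.1
ee_pos: [0.6003, -0.133, 0.2358]
eef_rot: [0.001, 1.0, -0.0, -0.0]
ft_force: [0.7, 0.2, -0.4]
width: 0.0205
grip_force: 40.0
[ 0.6003 -0.133   0.2358]
scene lid 113 (array([ 0.6017, -0.1326]), np.float64(0.0006))
scene body 308 (array([ 0.5998, -0.1325]), np.float64(0.0006))
scene neck 95 (array([ 0.6   , -0.1325]), np.float64(0.0006))
z pct [0.1982 0.2283 0.2334]
top lid 0 0
top body 0 0
top neck 0 0
z pct 0
```

```bash
P="python3 -m pendant"
$P '[{"dp":[0.012,0,0.25],"rotation":[0,0,0],"jaw":0},{"dp":[0.012,0,0.45],"rotation":[0,0,0],"jaw":0},{"dp":[0.012,0,0.55],"rotation":[0,0,0],"jaw":0},{"dp":[0.012,0,0.55],"rotation":[0,0,0],"jaw":0},{"dp":[0.012,0,0.6],"rotation":[0,0,0],"jaw":0},{"dp":[0.012,0,0.66],"rotation":[0,0,0],"jaw":0},{"dp":[0.012,0,0.71],"rotation":[0,0,0],"jaw":0},{"dp":[0.012,0,0.76],"rotation":[0,0,0],"jaw":0}]'
$P '[{"dp":[0,0,0.005],"rotation":[0,0,0],"jaw":0},{"dp":[0,0,0.005],"rotation":[0,0,0],"jaw":0}]'
```

```text
time: 15.2
ee_pos: [0.5989, -0.1321, 0.1216]
eef_rot: [0.0, 1.0, -0.0, 0.0]
ft_force: [0.1, -0.5, -1.1]
width: 0.0207
grip_force: 40.0
time: 15.45
ee_pos: [0.5988, -0.132, 0.1213]
eef_rot: [0.0, 1.0, 0.0, -0.0]
ft_force: [-0.1, -0.5, -1.3]
width: 0.021
grip_force: 40.0
```

```bash
P="python3 -m pendant"
$P '[{"dp":[0,0,0.008],"rotation":[0,0,0],"jaw":0},{"dp":[0,0,0.008],"rotation":[0,0,0],"jaw":0.6},{"dp":[0,0,0.008],"rotation":[0,0,0],"jaw":0.6},{"dp":[0,0,0.008],"rotation":[0,0,0],"jaw":0.6},{"dp":[0,0,-0.3],"rotation":[0,0,0],"jaw":0.6},{"dp":[0,0,-0.7],"rotation":[0,0,0],"jaw":0.6},{"dp":[0,0,-0.7],"rotation":[0,0,0],"jaw":0.6}]'
$P '[{"dp":[0.3,0.4,-0.3],"rotation":[0,0,0],"jaw":0.6},{"dp":[0.68,0.9,-0.3],"rotation":[0,0,0],"jaw":0.6},{"dp":[0.68,0.9,-0.3],"rotation":[0,0,0],"jaw":0.6},{"dp":[0.68,0.9,-0.3],"rotation":[0,0,0],"jaw":0.6},{"dp":[0.68,0.9,-0.3],"rotation":[0,0,0],"jaw":0.6}]'
python3 - <<'E'
from fit import *
run([.6,-.1325],[("medlid",.088,.107,.0515),("medcan",.01,.07,.05)],(.03,.1,.12))
run([.497,-.3265],[("large",.008,.028,.0635),("knob",.04,.055,.011)],(.012,.045,.09))
E
```

```text
time: 16.32
ee_pos: [0.601, -0.1329, 0.2314]
eef_rot: [0.0, 1.0, -0.0, 0.004]
ft_force: [-0.5, 0.3, -1.3]
width: 0.0519
grip_force: 0.0
time: 16.95
ee_pos: [0.4969, 0.0026, 0.2711]
eef_rot: [0.0, 1.0, 0.0, 0.0]
ft_force: [0.3, 0.1, 1.1]
width: 0.0522
grip_force: 0.0
[0.4969 0.0026 0.2711]
scene medlid 115 (array([ 0.6   , -0.1315]), np.float64(0.0006))
scene medcan 298 (array([ 0.5999, -0.1324]), np.float64(0.0006))
z pct [0.1097 0.1144 0.1196]
top medlid 26 (array([ 0.6005, -0.1286]), np.float64(0.0006))
top medcan 77 (array([ 0.6006, -0.1298]), np.float64(0.0005))
z pct [0.1058 0.1127 0.1189]
[0.4971 0.0018 0.2709]
scene large 117 (array([ 0.4969, -0.3258]), np.float64(0.0006))
scene knob 17 (array([ 0.4968, -0.3257]), np.float64(0.0007))
z pct [0.0462 0.0588 0.0641]
top large 71 (array([ 0.4972, -0.3232]), np.float64(0.0013))
top knob 10 (array([ 0.4977, -0.323 ]), np.float64(0.0005))
z pct [0.051  0.0588 0.0651]
```

```bash
P="python3 -m pendant"
$P '[{"dp":[0,-0.5,0],"rotation":[0,0,0],"jaw":0.6},{"dp":[0,-1,0],"rotation":[0,0,0],"jaw":0.6},{"dp":[0,-1,0],"rotation":[0,0,0],"jaw":0.6},{"dp":[0,-1,0],"rotation":[0,0,0],"jaw":0.6}]' >/dev/null
$P '[{"dp":[0,-0.5,0],"rotation":[0,0,0],"jaw":0.6},{"dp":[0,-1,0.3],"rotation":[0,0,0],"jaw":0.6},{"dp":[0,-1,0.7],"rotation":[0,0,0],"jaw":0.6},{"dp":[0,-1,1],"rotation":[0,0,0],"jaw":0.6},{"dp":[0,-1,1],"rotation":[0,0,0],"jaw":0.6},{"dp":[0,-1,1],"rotation":[0,0,0],"jaw":0.6}]'
```

```text
time: 18.4
ee_pos: [0.4981, -0.2966, 0.1232]
eef_rot: [-0.0, 1.0, -0.0, 0.001]
ft_force: [0.7, 0.2, 0.5]
width: 0.0523
grip_force: 0.0
```

```bash
P="python3 -m pendant"
$P '[{"dp":[0.007,-0.19,0.1],"rotation":[0,0,0],"jaw":0.6},{"dp":[0.007,-0.19,0.4],"rotation":[0,0,0],"jaw":0.6},{"dp":[0.007,-0.19,0.545],"rotation":[0,0,0],"jaw":0.6},{"dp":[0.007,-0.19,0.545],"rotation":[0,0,0],"jaw":0.6},{"dp":[0.007,-0.19,0.545],"rotation":[0,0,0],"jaw":0},{"dp":[0.007,-0.19,0.545],"rotation":[0,0,0],"jaw":0},{"dp":[0.007,-0.19,0.545],"rotation":[0,0,0],"jaw":0},{"dp":[0.007,-0.19,0.545],"rotation":[0,0,0],"jaw":0}]'
$P '[{"dp":[0,0,0],"rotation":[0,0,0],"jaw":0},{"dp":[0,0,0],"rotation":[0,0,0],"jaw":0}]'
```

```text
time: 19.4
ee_pos: [0.4959, -0.3255, 0.0399]
eef_rot: [0.0, 1.0, -0.0, 0.0]
ft_force: [-0.4, 0.9, 4.1]
width: 0.0209
grip_force: 40.0
time: 19.65
ee_pos: [0.4959, -0.3255, 0.0399]
eef_rot: [0.0, 1.0, 0.0, 0.0]
ft_force: [-1.7, 1.6, 5.6]
width: 0.0209
grip_force: 40.0
```

```bash
P="python3 -m pendant"
$P '[{"dp":[0,0,-0.3],"rotation":[0,0,0],"jaw":0},{"dp":[0,0,-0.7],"rotation":[0,0,0],"jaw":0},{"dp":[0,0,-1],"rotation":[0,0,0],"jaw":0},{"dp":[0,0,-1],"rotation":[0,0,0],"jaw":0}]'
$P '[{"dp":[0,0,-0.35],"rotation":[0,0,0],"jaw":0},{"dp":[0,0.3,-0.6],"rotation":[0,0,0],"jaw":0},{"dp":[0,0.7,-0.6],"rotation":[0,0,0],"jaw":0},{"dp":[0,1,-0.6],"rotation":[0,0,0],"jaw":0},{"dp":[0,1,-0.6],"rotation":[0,0,0],"jaw":0}]'
$P '[{"dp":[0,0.3,0],"rotation":[0,0,0],"jaw":0},{"dp":[0,0.7,0],"rotation":[0,0,0],"jaw":0},{"dp":[0,1,0],"rotation":[0,0,0],"jaw":0},{"dp":[0,1,0],"rotation":[0,0,0],"jaw":0}]'
$P '[{"dp":[0.2,0.11,0],"rotation":[0,0,0],"jaw":0},{"dp":[0.33,0.11,0.2],"rotation":[0,0,0],"jaw":0},{"dp":[0.33,0.11,0.3],"rotation":[0,0,0],"jaw":0},{"dp":[0.33,0.11,0.3],"rotation":[0,0,0],"jaw":0},{"dp":[0.33,0.11,0.3],"rotation":[0,0,0],"jaw":0}]'
python3 - <<'E'
from fit import *
z=r.read_state()["ee_pos"][2]-.038
run([.446,-.0085],[("lid",z+.006,z+.026,.0635),("body",.01,.08,.062),("neck",.1,.118,.058)],(.06,.16,.235))
E
```

```text
time: 20.15
ee_pos: [0.497, -0.3267, 0.1928]
eef_rot: [0.0, 1.0, -0.001, 0.003]
ft_force: [-0.3, -0.4, -2.3]
width: 0.0208
grip_force: 40.0
time: 20.78
ee_pos: [0.496, -0.1709, 0.2781]
eef_rot: [-0.003, 1.0, 0.001, -0.001]
ft_force: [-0.8, -0.4, -1.4]
width: 0.0212
grip_force: 40.0
time: 21.28
ee_pos: [0.4954, -0.0223, 0.2781]
eef_rot: [-0.003, 1.0, 0.0, -0.001]
ft_force: [0.6, -0.7, -1.1]
width: 0.021
grip_force: 40.0
time: 21.9
ee_pos: [0.4472, -0.0095, 0.2351]
eef_rot: [0.001, 1.0, -0.0, 0.0]
ft_force: [-0.6, -0.2, -2.1]
width: 0.0211
grip_force: 40.0
[ 0.4472 -0.0095  0.2351]
scene lid 210 (array([ 0.4479, -0.0093]), np.float64(0.0008))
scene body 482 (array([ 0.4461, -0.0085]), np.float64(0.0008))
scene neck 130 (array([ 0.446 , -0.0086]), np.float64(0.0009))
z pct [0.2257 0.2297 0.2337]
top lid 1 0
top body 0 0
top neck 0 0
z pct 0
```

```bash
P="python3 -m pendant"
$P '[{"dp":[0.012,0.005,0.2],"rotation":[0,0,0],"jaw":0},{"dp":[0.012,0.005,0.4],"rotation":[0,0,0],"jaw":0},{"dp":[0.012,0.005,0.45],"rotation":[0,0,0],"jaw":0},{"dp":[0.012,0.005,0.45],"rotation":[0,0,0],"jaw":0},{"dp":[0.012,0.005,0.5],"rotation":[0,0,0],"jaw":0},{"dp":[0.012,0.005,0.56],"rotation":[0,0,0],"jaw":0},{"dp":[0.012,0.005,0.62],"rotation":[0,0,0],"jaw":0},{"dp":[0.012,0.005,0.66],"rotation":[0,0,0],"jaw":0}]'
$P '[{"dp":[0,0,0.005],"rotation":[0,0,0],"jaw":0},{"dp":[0,0,0.005],"rotation":[0,0,0],"jaw":0}]'
```

```text
time: 23.0
ee_pos: [0.4447, -0.0084, 0.1351]
eef_rot: [0.0, 1.0, -0.0, 0.0]
ft_force: [3.8, -1.8, 6.2]
width: 0.0212
grip_force: 40.0
time: 23.25
ee_pos: [0.4448, -0.0084, 0.1349]
eef_rot: [0.0, 1.0, -0.0, 0.0]
ft_force: [3.6, -2.3, -0.9]
width: 0.0207
grip_force: 40.0
```

```bash
P="python3 -m pendant"
$P '[{"dp":[0,0,0.003],"rotation":[0,0,0],"jaw":0.6},{"dp":[0,0,0.003],"rotation":[0,0,0],"jaw":0.6},{"dp":[0,0,0.003],"rotation":[0,0,0],"jaw":0.6},{"dp":[0,0,-0.3],"rotation":[0,0,0],"jaw":0.6},{"dp":[0,0,-0.7],"rotation":[0,0,0],"jaw":0.6},{"dp":[0,0,-1],"rotation":[0,0,0],"jaw":0.6},{"dp":[0,0,-1],"rotation":[0,0,0],"jaw":0.6}]'
$P '[{"dp":[-0.35,0.5,0],"rotation":[0,0,0.2],"jaw":0.6},{"dp":[-0.35,1,0],"rotation":[0,0,0.2],"jaw":0.6},{"dp":[-0.35,1,0],"rotation":[0,0,0.2],"jaw":0.6},{"dp":[-0.35,1,0],"rotation":[0,0,0.2],"jaw":0.6},{"dp":[-0.35,1,0],"rotation":[0,0,0.2],"jaw":0.6},{"dp":[-0.35,1,0],"rotation":[0,0,0.25],"jaw":0.6},{"dp":[-0.35,1,0],"rotation":[0,0,0.25],"jaw":0.6},{"dp":[-0.35,1,0],"rotation":[0,0,0.25],"jaw":0.6}]'
$P '[{"dp":[0,0,0],"rotation":[0,0,0.035],"jaw":0.6},{"dp":[0,0,0],"rotation":[0,0,0.035],"jaw":0.6}]'
python3 - <<'E'
from fit import *
run([.446,-.0085],[("largelid",.103,.122,.0635),("largecan",.01,.08,.062)],(.04,.115,.135))
o=[]
for n,(v,u) in dict(scene=(230,180),top=(160,360)).items():
    c=camera(n);np.savez(n+"3.npz",**c);W=cloud(c);im=c["image"]
    o.append(cv2.resize(im[v:v+130,u:u+130,::-1],None,fx=3,fy=3))
    h=pts(c,[.497,-.325],.06,.012,.032); print(n,"handle",len(h),cv2.minAreaRect((h[:,:2]*1000).astype(np.float32)),np.percentile(h[:,2],[5,50,95]).round(4))
    d=np.hypot(W[...,0]-.497,W[...,1]+.325)
    hsv=cv2.cvtColor(im,cv2.COLOR_RGB2HSV); 
    for nm,m in(("plate",(d<.07)&(d>.05)),("table",(d>.14)&(d<.16)&(W[...,2]<.01))): print(nm,np.median(im[m],0),np.median(hsv[m],0),hsv[m].std(0).round(1))
cv2.imwrite("pics/s3.png",np.hstack(o))
E
```

```text
time: 24.12
ee_pos: [0.4459, -0.008, 0.2879]
eef_rot: [0.0, 1.0, 0.001, 0.003]
ft_force: [-0.6, -0.1, -0.0]
width: 0.0519
grip_force: 0.0
time: 25.12
ee_pos: [0.4965, 0.1417, 0.2835]
eef_rot: [0.681, 0.732, -0.001, -0.0]
ft_force: [0.2, 0.1, -0.5]
width: 0.0522
grip_force: 0.0
time: 25.38
ee_pos: [0.4966, 0.1417, 0.2838]
eef_rot: [0.756, 0.655, -0.001, -0.0]
ft_force: [-0.2, 0.1, 0.4]
width: 0.0523
grip_force: 0.0
[0.4966 0.1417 0.2838]
scene largelid 162 (array([ 0.4455, -0.0083]), np.float64(0.0007))
scene largecan 472 (array([ 0.4459, -0.0086]), np.float64(0.0008))
z pct [0.1247 0.1294 0.1339]
top largelid 40 (array([ 0.4468, -0.0057]), np.float64(0.0007))
top largecan 92 (array([ 0.4469, -0.0058]), np.float64(0.0003))
z pct [0.1216 0.1277 0.134 ]
scene handle 70 ((500.8189697265625, -323.98150634765625), (7.974180698394775, 69.64678192138672), 3.1430695056915283) [0.0148 0.0241 0.028 ]
plate [231. 230. 222.] [ 30.  10. 231.] [19.3  4.4  2.1]
table [214. 208. 197.] [ 19.  20. 214.] [ 1.3  1.1 12.5]
top handle 46 ((500.7432861328125, -317.9817199707031), (6.49172306060791, 65.4304428100586), 2.215519428253174) [0.0156 0.0222 0.0265]
plate [182. 178. 169.] [ 20.  18. 182.] [5.3 3.9 1.6]
table [172. 164. 156.] [ 15.  24. 172.] [ 7.4  4.1 30.1]
```

View pics/s3.png

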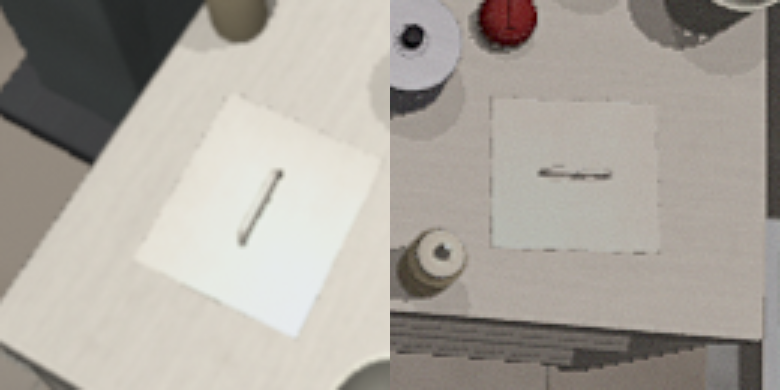

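The large lid is home. The crops show the flat lid clear, with its handle at scene crop (261,206) and top crop (575,173), and plate corners in the scene crop at (235,95), (380,157), (297,335), (135,258). I compute its pose.

```bash
python3 - <<'E'
from h import *
def ray(c,uv,z):
    K=c["mtx"];uv=np.atleast_2d(uv).astype(float);d=np.c_[(uv-K[[0,1],[2,2]])/K[[0,1],[0,1]],np.ones(len(uv))]@c["T"][:3,:3].T
    o=c["T"][:3,3];return (o+d*((z-o[2])/d[:,2:]))[:,:2]
hand={"scene":np.array([(235,95),(380,157),(297,335),(135,258)])/3+[180,230],"top":np.array([(100,97),(270,103),(268,253),(102,247)])/3+[360,160]}
for n in hand:
    c=dict(np.load(n+"3.npz"));W=cloud(c);d=np.hypot(W[...,0]-.497,W[...,1]+.325)
    p=ray(c,hand[n],.002);print(n,"hand",p.round(3).tolist(),p.mean(0).round(4),cv2.minAreaRect((p*1000).astype(np.float32)))
    im=c["image"].astype(float);s=cv2.GaussianBlur(im,(3,3),0);sat=s[...,0]-s[...,2]
    inn=np.median(sat[(d<.07)&(d>.05)]);out=np.median(sat[(d>.14)&(d<.16)&(W[...,2]<.01)])
    vi=np.median(s[(d<.07)&(d>.05)],0);vo=np.median(s[(d>.14)&(d<.16)&(W[...,2]<.01)],0)
    m=((s-(vi+vo)/2)@(vi-vo)>0)&(d<.14)&(W[...,2]<.012)
    m=cv2.morphologyEx(m.astype(np.uint8),cv2.MORPH_CLOSE,np.ones((7,7)));m=cv2.morphologyEx(m,cv2.MORPH_OPEN,np.ones((5,5)))
    cs=max(cv2.findContours(m,cv2.RETR_EXTERNAL,cv2.CHAIN_APPROX_NONE)[0],key=cv2.contourArea)[:,0]
    print("mask",cv2.minAreaRect((ray(c,cs,.002)*1000).astype(np.float32)))
E
```

```text
scene hand [[0.425, -0.24], [0.575, -0.231], [0.588, -0.404], [0.429, -0.413]] [ 0.5042 -0.3218] ((503.6344909667969, -321.653076171875), (159.52899169921875, 173.3834991455078), 3.2626090049743652)
mask ((503.48248291015625, -323.777099609375), (159.94686889648438, 175.618896484375), 2.7816884517669678)
top hand [[0.577, -0.228], [0.585, -0.409], [0.424, -0.411], [0.416, -0.238]] [ 0.5002 -0.3215] ((500.22314453125, -322.4115295410156), (161.2598419189453, 181.24232482910156), 2.605191469192505)
mask ((500.73736572265625, -320.4657897949219), (159.332763671875, 173.0150604248047), 2.784844398498535)
```

```bash
P="python3 -m pendant"
$P '[{"dp":[-0.4,0.15,0],"rotation":[0,0,-0.0306],"jaw":0.6},{"dp":[-0.8,0.15,0],"rotation":[0,0,-0.0306],"jaw":0.6},{"dp":[-1,0.15,0],"rotation":[0,0,-0.0306],"jaw":0.6},{"dp":[-1,0.15,0],"rotation":[0,0,-0.0306],"jaw":0.6},{"dp":[-1,0.15,0],"rotation":[0,0,-0.0306],"jaw":0.6}]'
$P '[{"dp":[-0.5,-0.04,0],"rotation":[0,0,0],"jaw":0.6},{"dp":[-0.9,-0.04,0],"rotation":[0,0,0],"jaw":0.6},{"dp":[-1,-0.04,0],"rotation":[0,0,0],"jaw":0.6},{"dp":[-1,-0.04,0],"rotation":[0,0,0],"jaw":0.6}]' >/dev/null
$P '[{"dp":[-0.5,-0.04,0],"rotation":[0,0,0],"jaw":0.6},{"dp":[-0.9,-0.04,0],"rotation":[0,0,0],"jaw":0.6},{"dp":[-1,-0.04,0.4],"rotation":[0,0,0],"jaw":0.6},{"dp":[-1,-0.04,0.8],"rotation":[0,0,0],"jaw":0.6},{"dp":[-1,-0.04,1],"rotation":[0,0,0],"jaw":0.6},{"dp":[-1,-0.04,1],"rotation":[0,0,0],"jaw":0.6},{"dp":[-1,-0.04,1],"rotation":[0,0,0],"jaw":0.6}]'
```

```text
time: 26.2
ee_pos: [0.4981, -0.009, 0.2847]
eef_rot: [0.688, 0.725, 0.0, -0.0]
ft_force: [-0.0, 0.4, 0.6]
width: 0.0525
grip_force: 0.0
time: 27.58
ee_pos: [0.5025, -0.3094, 0.1362]
eef_rot: [0.688, 0.725, 0.0, 0.001]
ft_force: [0.0, 0.1, 0.6]
width: 0.0525
grip_force: 0.0
```

```bash
P="python3 -m pendant"
$P '[{"dp":[-0.094,-0.016,0.3],"rotation":[0,0,0],"jaw":0.6},{"dp":[-0.094,-0.016,0.6],"rotation":[0,0,0],"jaw":0.6},{"dp":[-0.094,-0.016,0.75],"rotation":[0,0,0],"jaw":0.6},{"dp":[-0.094,-0.016,0.85],"rotation":[0,0,0],"jaw":0.6},{"dp":[-0.094,-0.016,0.86],"rotation":[0,0,0],"jaw":0.6},{"dp":[-0.094,-0.016,0.86],"rotation":[0,0,0],"jaw":0.6}]' 55
$P '[{"dp":[0,0,0],"rotation":[0,0,0],"jaw":0},{"dp":[0,0,0],"rotation":[0,0,0],"jaw":0},{"dp":[0,0,0],"rotation":[0,0,0],"jaw":0},{"dp":[0,0,0],"rotation":[0,0,0],"jaw":0},{"dp":[0,0,0],"rotation":[0,0,0],"jaw":0},{"dp":[0,0,0],"rotation":[0,0,0],"jaw":0}]'
```

```text
time: 28.32
ee_pos: [0.5003, -0.3247, 0.007]
eef_rot: [0.689, 0.725, 0.0, 0.001]
ft_force: [-0.2, -0.4, 0.7]
width: 0.0521
grip_force: 0.0
time: 29.08
ee_pos: [0.4996, -0.3243, 0.0058]
eef_rot: [0.689, 0.725, 0.0, 0.0]
ft_force: [1.0, -0.2, 0.6]
width: 0.0068
grip_force: 55.0
```

```bash
P="python3 -m pendant"
$P '[{"dp":[0,0,-0.2],"rotation":[0,0,0],"jaw":0},{"dp":[0,0,-0.5],"rotation":[0,0,0],"jaw":0},{"dp":[0,0,-0.8],"rotation":[0,0,0],"jaw":0},{"dp":[0,0,-1],"rotation":[0,0,0],"jaw":0},{"dp":[0,0,-1],"rotation":[0,0,0],"jaw":0}]'
$P '[{"dp":[0,0,-0.3],"rotation":[0,0,0],"jaw":0},{"dp":[0,0,-0.6],"rotation":[0,0,0],"jaw":0},{"dp":[0.2,0,-0.6],"rotation":[0,0,0],"jaw":0},{"dp":[0.5,0,-0.6],"rotation":[0,0,0],"jaw":0},{"dp":[0.8,0.02,-0.6],"rotation":[0,0,0],"jaw":0},{"dp":[1,0.02,-0.6],"rotation":[0,0,0],"jaw":0},{"dp":[1,0.02,-0.6],"rotation":[0,0,0],"jaw":0}]'
$P '[{"dp":[0.25,0.02,0],"rotation":[0,0,0],"jaw":0},{"dp":[0.5,0.02,0],"rotation":[0,0,0],"jaw":0},{"dp":[0.75,0.02,0],"rotation":[0,0,0],"jaw":0},{"dp":[1,0.02,0],"rotation":[0,0,0],"jaw":0}]' >/dev/null
$P '[{"dp":[0.25,0.02,0],"rotation":[0,0,0],"jaw":0},{"dp":[0.5,0.02,0],"rotation":[0,0,0],"jaw":0},{"dp":[0.75,0.02,0],"rotation":[0,0,0],"jaw":0},{"dp":[1,0.02,0],"rotation":[0,0,0],"jaw":0}]' >/dev/null
$P '[{"dp":[0.25,0.02,0],"rotation":[0,0,0],"jaw":0},{"dp":[0.5,0.02,0],"rotation":[0,0,0],"jaw":0},{"dp":[0.75,0.02,0],"rotation":[0,0,0],"jaw":0},{"dp":[1,0.02,0],"rotation":[0,0,0],"jaw":0}]'
$P '[{"dp":[0.2,0,0],"rotation":[0,0,-0.008],"jaw":0},{"dp":[0.42,0,0],"rotation":[0,0,-0.008],"jaw":0},{"dp":[0.42,0,0],"rotation":[0,0,-0.008],"jaw":0},{"dp":[0.42,0,0],"rotation":[0,0,-0.008],"jaw":0},{"dp":[0.42,0,0],"rotation":[0,0,-0.008],"jaw":0}]'
python3 - <<'E'
from h import *
from bench import r,camera
c=camera("scene");np.savez("scene4.npz",**c);t=camera("top");np.savez("top4.npz",**t)
cv2.imwrite("pics/s4.png",np.hstack([cv2.resize(c["image"][60:180,290:430,::-1],None,fx=2.8,fy=2.8),cv2.resize(t["image"][140:260,150:290,::-1],None,fx=2.8,fy=2.8)]))
E
```

```text
time: 29.7
ee_pos: [0.5002, -0.325, 0.1575]
eef_rot: [0.689, 0.725, 0.001, 0.002]
ft_force: [-0.5, -0.1, -2.8]
width: 0.0064
grip_force: 55.0
time: 30.58
ee_pos: [0.4947, -0.1712, 0.2441]
eef_rot: [0.687, 0.726, -0.0, -0.001]
ft_force: [-0.7, -0.6, -2.3]
width: 0.0065
grip_force: 55.0
time: 32.08
ee_pos: [0.4815, 0.2756, 0.2442]
eef_rot: [0.69, 0.724, -0.001, -0.0]
ft_force: [0.3, -0.0, -1.9]
width: 0.0064
grip_force: 55.0
time: 32.7
ee_pos: [0.4788, 0.3371, 0.2457]
eef_rot: [0.671, 0.741, -0.0, 0.0]
ft_force: [-0.9, 0.6, -1.9]
width: 0.0064
grip_force: 55.0
```

View pics/s4.png

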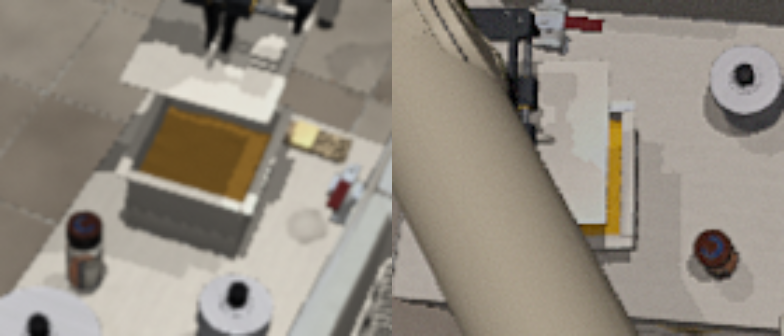

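The lid is held level over the pan. In the scene crop its near edge runs from (122,78) to (283,118), and the pan's mouth lies below it. I compare lid and pan edges in the pan-aligned frame.

```bash
cat > flat.py <<'E'
from h import *
def ext(c,z0,z1,ctr=(.4765,.3385),a=np.deg2rad(5.85)):
    p=pts(c,ctr,.16,z0,z1); q=(p[:,:2]-ctr)@np.array([[np.cos(a),-np.sin(a)],[np.sin(a),np.cos(a)]])
    A=np.c_[q,np.ones(len(q))]; pl=np.linalg.lstsq(A,p[:,2],rcond=None)[0]
    def line(ax,lo,rng):  # edge along other axis: extreme per bin
        o=1-ax; P=[]
        for b in np.arange(-.06,.061,.01):
            s=q[abs(q[:,o]-b)<.005]
            if len(s)>2: P.append((b,s[:,ax].min() if lo else s[:,ax].max()))
        P=np.array(P)
        if len(P)<4: return None
        f=np.polyfit(*P.T,1); return (np.median(P[:,1])*1000).round(1),np.rad2deg(f[0]).round(1),len(P)
    return len(p),"plane",pl.round(3),"x-",line(0,1,0),"x+",line(0,0,0),"y-",line(1,1,0),"y+",line(1,0,0)
E
python3 - <<'E'
from flat import *
for n in("scene","top"):
    a,b=dict(np.load(n+"0.npz")),dict(np.load(n+"4.npz"))
    print(n,"pan",*ext(a,.092,.11)); print("lid",*ext(b,.234,.25))
E
```

```text
scene pan 703 plane [ 0.005 -0.011  0.102] x- (np.float64(-80.5), np.float64(-0.3), 13) x+ (np.float64(79.9), np.float64(-0.3), 13) y- (np.float64(-88.2), np.float64(0.2), 13) y+ (np.float64(87.3), np.float64(0.1), 13)
lid 1801 plane [-0.001 -0.001  0.243] x- (np.float64(-79.6), np.float64(0.3), 13) x+ (np.float64(80.5), np.float64(0.3), 13) y- (np.float64(-87.8), np.float64(-0.0), 13) y+ (np.float64(84.5), np.float64(16.0), 13)
top pan 977 plane [-0.001 -0.001  0.101] x- (np.float64(-79.4), np.float64(0.3), 13) x+ (np.float64(81.6), np.float64(-6.4), 13) y- (np.float64(-83.9), np.float64(1.2), 13) y+ (np.float64(90.1), np.float64(-0.3), 13)
lid 1288 plane [ 0.    -0.007  0.242] x- (np.float64(-24.6), np.float64(114.5), 8) x+ (np.float64(80.6), np.float64(0.7), 8) y- (np.float64(-83.6), np.float64(0.7), 13) y+ (np.float64(-16.4), np.float64(15.7), 13)
```

```bash
P="python3 -m pendant"
$P '[{"dp":[0,-0.005,0.25],"rotation":[0,0,0],"jaw":0},{"dp":[0,-0.005,0.5],"rotation":[0,0,0],"jaw":0},{"dp":[0,-0.005,0.7],"rotation":[0,0,0],"jaw":0},{"dp":[0,-0.005,0.82],"rotation":[0,0,0],"jaw":0},{"dp":[0,-0.005,0.88],"rotation":[0,0,0],"jaw":0},{"dp":[0,-0.005,0.91],"rotation":[0,0,0],"jaw":0},{"dp":[0,-0.005,0.91],"rotation":[0,0,0],"jaw":0},{"dp":[0,-0.005,0.91],"rotation":[0,0,0],"jaw":0}]'
```

```text
time: 33.8
ee_pos: [0.4778, 0.3387, 0.1101]
eef_rot: [0.671, 0.742, 0.001, 0.0]
ft_force: [-0.1, 1.2, -1.8]
width: 0.0067
grip_force: 55.0
```

```bash
P="python3 -m pendant"
$P '[{"dp":[0,0,0.01],"rotation":[0,0,0],"jaw":0},{"dp":[0,0,0.02],"rotation":[0,0,0],"jaw":0},{"dp":[0,0,0.024],"rotation":[0,0,0],"jaw":0},{"dp":[0,0,0.024],"rotation":[0,0,0],"jaw":0}]'
$P '[{"dp":[0,0,0],"rotation":[0,0,0],"jaw":0.5},{"dp":[0,0,0],"rotation":[0,0,0],"jaw":0.5},{"dp":[0,0,0],"rotation":[0,0,0],"jaw":0.5},{"dp":[0,0,-0.2],"rotation":[0,0,0],"jaw":0.5},{"dp":[0,0,-0.6],"rotation":[0,0,0],"jaw":0.5},{"dp":[0,0,-1],"rotation":[0,0,0],"jaw":0.5},{"dp":[0,0,-1],"rotation":[0,0,0],"jaw":0.5}]'
$P '[{"dp":[-0.5,0,-0.6],"rotation":[0,0,0],"jaw":0.5},{"dp":[-1,0,-0.6],"rotation":[0,0,0],"jaw":0.5},{"dp":[-1,0,-0.6],"rotation":[0,0,0],"jaw":0.5},{"dp":[-1,0,-0.6],"rotation":[0,0,0],"jaw":0.5}]' >/dev/null
$P '[{"dp":[-0.5,0,0],"rotation":[0,0,0],"jaw":0.5},{"dp":[-1,0,0],"rotation":[0,0,0],"jaw":0.5},{"dp":[-1,0,0],"rotation":[0,0,0],"jaw":0.5},{"dp":[-1,0,0],"rotation":[0,0,0],"jaw":0.5}]'
python3 - <<'E'
from flat import *
from fit import *
for n in("scene","top"):
    c=camera(n); print(n,*ext(c,.094,.112)); 
    if n=="scene": cv2.imwrite("pics/s5.png",c["image"][50:350,150:550,::-1])
run([.6003,.1424],[("smalllid",.072,.092,.0395),("can",.01,.055,.038)],(.03,.08,.11),("scene",))
run([.6,-.1325],[("medlid",.088,.107,.0515),("can",.01,.07,.05)],(.03,.1,.12),("scene",))
run([.446,-.0085],[("largelid",.103,.122,.0635),("can",.01,.08,.062)],(.04,.115,.135),("scene",))
E
```

```text
time: 34.3
ee_pos: [0.4776, 0.3385, 0.107]
eef_rot: [0.671, 0.742, 0.0, -0.0]
ft_force: [-4.4, -3.3, 8.6]
width: 0.0068
grip_force: 55.0
time: 35.17
ee_pos: [0.4794, 0.3396, 0.2609]
eef_rot: [0.671, 0.742, 0.004, 0.0]
ft_force: [-0.3, 0.4, -1.5]
width: 0.0436
grip_force: 0.0
time: 36.17
ee_pos: [0.5075, 0.0385, 0.345]
eef_rot: [0.672, 0.741, -0.0, -0.0]
ft_force: [0.4, 1.0, 0.3]
width: 0.0436
grip_force: 0.0
scene 1050 plane [-0.002  0.003  0.105] x- (np.float64(-79.4), np.float64(30.9), 13) x+ (np.float64(80.1), np.float64(-9.7), 13) y- (np.float64(-88.9), np.float64(-2.5), 13) y+ (np.float64(85.4), np.float64(-7.5), 13)
top 3109 plane [-0.001  0.002  0.103] x- (np.float64(-80.1), np.float64(-0.0), 13) x+ (np.float64(80.5), np.float64(-9.4), 13) y- (np.float64(-83.8), np.float64(0.8), 13) y+ (np.float64(91.7), np.float64(-0.4), 13)
[0.5073 0.0414 0.3449]
scene smalllid 107 (array([0.599 , 0.1426]), np.float64(0.001))
scene can 198 (array([0.6002, 0.1426]), np.float64(0.001))
z pct [0.0945 0.0999 0.1069]
[0.5073 0.0418 0.345 ]
scene medlid 116 (array([ 0.6001, -0.1317]), np.float64(0.0005))
scene can 303 (array([ 0.6   , -0.1326]), np.float64(0.0006))
z pct [0.1092 0.1144 0.1189]
[0.5073 0.0418 0.3451]
scene largelid 165 (array([ 0.4458, -0.0081]), np.float64(0.0008))
scene can 484 (array([ 0.4459, -0.0086]), np.float64(0.0008))
z pct [0.1251 0.1293 0.1339]
```

View pics/s5.png

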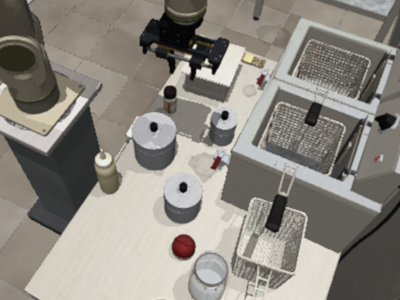

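The picture shows all three round lids on their canisters at (154,127), (221,115) and (183,188), and the flat lid level on the pan at (215,80). The shaker and the bottle are standing, and the arm is clear. I hand in.

```bash
python3 -c "
from bench import r
print(r.close_job())"
```

```text
the job is handed in; nothing more can be done
None
```

All four lids measured home on their own containers (round lids within about 1.5 mm of centre, flat lid within about 2 mm, level and lined up), the shaker and sauce bottle are standing, and the job was handed in at about 36 s; the hand-in gave no verdict.

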